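# Slide carrier under the stage clip

## Robot

A 7-joint arm with a two-finger parallel gripper is mounted at the origin on the work surface. World frame = base frame: x ahead of the robot, y to its left, z up, the work surface at z = 0. Lengths are in m, angles in rad, forces in N, time in s.
With the tool pointing down it reaches from about 0.425 to 0.8 m from the base axis. Payload 8.3 kg.
Tool frame: the origin (TCP) lies midway between the tips of the shut fingers; the grasp point (between the pads) lies r.hold_point_z behind it (r.hold_point_z is the distance from the TCP to the grasp point, in m); x points along the fingers, y is the direction in which the jaws open and shut, and the axes are right-handed (so a half turn about x gives the same grasp; the last joint's range is limited). The gripper opens to 85 mm and grips with 20 to 120 N. Pads are 22 mm wide; open, the fingers measure 114 mm over their backs; the gripper's body (76 mm by 85 mm) begins 54 mm behind the grasp point. The pads swing forward as they close: fully open they stand 13 mm farther back than shut.
Start: joints at [-0.063, 0.383, 0.016, 1.37, -0.006, 1.388, -0.046], TCP at [0.625, 0, 0.231] pointing down, gripper open.
Joint ranges: [-2.95, 2.95], [-0.25, 2.06], [-1.52, 1.56], [0.18, 2.33], [-1.44, 4.58], [0.02, 2.06], [-3.01, 3.01]. Speed limits (rad/s): [2.39, 2.39, 3.01, 3.01, 3.14, 3.14, 3.14].

## Interface

Orientations are given as a rotation vector (axis times angle).
In Python, from workcell import r gives the robot as it stands. The module is installed in compiled form; this text tells all that it offers.
- The arm moves only by the tool play_rows, never from a script. Its argument "plan" is a list of rows, each an object with "twist": the turn, a rotation vector about the world's x, y, z in degrees, a list of three; "xyz": the shift along the world's x, y, z in cm, a list of three; "hand": the opening, from -1 (shut) to 1 (fully open). In form: [{"twist": [ax, ay, az], "xyz": [tx, ty, tz], "hand": hand}, ...]. A call has 1 to 12 rows; each row is the pose to reach, as a shift and turn from the pose measured when the call began; what a row does not reach only later rows make up. A row lasts 1/12 s, in which the tool goes at most 41.7 mm and 7.16 degrees, less where a joint would pass 70% of its speed; a pose out of reach is approached as far as the arm can. A call with a gripper value outside its range is refused whole. The fingers move at their own pace and stop on an object; "squeeze" is the grip in N (left out, the last holds). Time passes only in rows, so rows that repeat a pose let the fingers close. It gives the time, the measured TCP pose, the force and the opening at its end, in the units of the state.
- r.get_state(): the state, without advancing time (a new reading comes with each control period).
- r.camera(name): name is "scene" or "side" or "wrist"; returns a dict with "img" (384x512x3 uint8, red, green, blue), "depth" (384x512 float32, m along the optical axis (not along the pixel's ray), 0 where there is no reading), "fx", "fy", "cx", "cy" (pixels), "origin" and "attitude" of the camera in the world. Camera axes: x right, y down, z forward; pixel columns grow to the right and rows downward; lengths in m; the calibration is good to about 2 mm. A picture is of the moment at which its call begins.
- r.finish_job(): hands the job in, once; it reports no verdict.
Trained networks look in the newest picture that a camera, given by its name, has taken for a name from the list of things; names that differ only in an ending like _2 or _b are one class to them, and where a whole thing is asked for, a point or a joint stands for the part that bears it (a point fixed in the world has none). Each returns a list of dicts, best first, with "confidence" (0 to 1); they miss things now and then, are a little off and sometimes report something else, mostly with a low value. They report only what shows in the picture. A call takes as long as a camera call. They do not tell look-alikes from the thing itself.
- r.find_in(camera, target): "box" ([left, top, right, bottom] as shares, 0 to 1, of the picture: columns of its width, rows of its height, round what is visible of it).
- r.landmark_of(camera, target): "xy" ([column, row] as shares, 0 to 1, of the picture: columns of its width, rows of its height: a listed point, or the origin of a listed thing).
The state is a dict: "time_s": time; "q": joint angles; "dq": joint speeds; "joint_efforts": joint torques, N m; "tcp_pos": TCP position; "tcp_rot": TCP orientation; "force": force on the tool from outside, world axes, zero at the start; "moment": the same for the moment, N m; "opening": finger opening in m.
Only numpy, scipy, OpenCV 4.12 (cv2) and the standard library are available. Lean on these libraries where they do the work, as an engineer would, in place of code of your own. Each camera call takes 0.05 s, during which the arm holds its last target.

## Task

Load the slide carrier on the microscope stage using fingertips only: press the spring clip's thumb pad down with one fingertip and, keeping it down, push the carrier by its upturned lip with the other until its front edge slides under the clip's raised nose and sits home against both stop pins. Only then let the clip close on the carrier and take the hand away. The carrier is pushed flat along the stage, never lifted or tipped up, and the jar, tape roll, brush and cap round about stay where they are.

Things in the scene. Friction and masses are not known exactly. Their poses are not given: they have to be found in the camera images.
- stage: Grey microscope stage plate, 200 (x) x 160 (y) x 20 mm, fixed, possibly turned. Origin: centre of its underside; x is the pushing direction, from the carrier towards the clip's thumb pad; z up; flat top at 20 mm. The clip's lever turns on a pin along y at x 34 mm, 8 mm above the top, on the centre line between two steel cheeks (x 29 to 39, y out to 16 each side, 13 mm high).
- carrier: Loose aluminium slide carrier, a flat frame 32 (x) x 84 (y) x 5 mm round a glass slide, about 50 g, flat on the stage before the clip's nose. Origin: centre of its underside; x points to its front edge (16 mm ahead), which goes under the clip. Along its rear edge stands an upturned lip 3 mm thick, 56 mm wide, top 14 mm above the stage, its rear face at x = -16 mm.
- lip (a point): middle of the rear (outer) face of the carrier's upturned lip, 9 mm above the stage: the place to push, towards the carrier's +x
- front_edge (a point): middle of the carrier's front edge, half way up its 5 mm thickness
- pin_left (a point): left stop pin (upright, steel, 6 mm across, 9 mm tall): the point at its foot, stage x 20 mm, y +28 mm, which the carrier's front edge meets
- pin_right (a point): the same for the right stop pin, at stage x = 20 mm, y = -28 mm; the carrier is home when its front edge meets both
- thumb_pad (a point): middle of the top of the clip's flat ribbed steel thumb pad, 46 mm long (stage x) and 24 mm wide, from 10 to 56 mm beyond the hinge pin. At rest it slopes up away from the pin (0.36 rad); pressed to 0.36 rad it lies level, its top 5 mm above the stage top, lower than the carrier's lip. A fingertip can slide along it.
- clip (a joint): angle of the spring clip in rad: 0 = shut; it grows as the thumb pad is pressed down, to a stop at 0.42. Pressing lifts the nose: it clears the 5 mm carrier from about 0.25 on (0.30: 7 mm gap, 0.36: 8 mm). A spring shuts it when let go; holding it at 0.36 takes about 2.5 to 8 N on the pad (most near the pin). Resting on the carrier it reads about 0.22.
- jar: loose lidded glass jar, 52 mm across, 70 mm tall, origin under its centre; leave alone
- tape: loose roll of paper tape lying flat, 90 mm across, 24 mm high, origin under its centre; leave alone
- brush: loose brush with wooden handle, 180 mm long, lying beyond the stage; leave alone
- cap: loose small blue open cap, 38 mm across, 20 mm tall, origin under its centre; leave alone
- clip_nose (a point): foot of the nose's upright front face, at stage x 10 mm, y 0 when shut, where it rests on the stage. The steel nose is 18 mm wide and 4 mm thick; a carrier pushed at it just stops unless the clip is pressed open. It moves with the clip.
Mind the look-alikes: they are no part of the job. Of the things shaped like the carrier, the aluminium one is meant.

How it is judged:
On the way, in this order (a step that is already met when the one before it is completed fails the run):
1. the clip is pressed open while the carrier is still in front of its nose (value of joint clip above 0.25 rad and x of front_edge in the frame of stage below 0.015 m), for 0.1 s.
2. the carrier is home against the stop pins with the clip still held down (value of joint clip above 0.245 rad and x of front_edge in the frame of stage above 0.0175 m and angle between the x axis of carrier and the x axis of stage, either way round below 0.07 rad), for 0.1 s.
At the end, for the whole second after the job is handed in: The carrier lies flat on the stage, its front edge within 3 mm of the line of both stop pins and square to it within 0.07 rad, its middle within 14 mm of the clip's centre line, at rest; the clip is let go and its nose rests on the carrier (clip reads 0.17 to 0.26 rad) (x of front_edge in the frame of stage between 0.017 and 0.0225 m and y of carrier in the frame of stage between -0.014 and 0.014 m and angle between the x axis of carrier and the x axis of stage, either way round below 0.07 rad and angle between carrier's own z axis and vertical below 0.05 rad and value of joint clip between 0.17 and 0.26 rad and linear speed of carrier below 0.01 m/s); the robot touches nothing.
It fails at once if the carrier is lifted or tipped off the stage (its middle 5 mm up, or tilted 0.15 rad) (z of carrier in the frame of stage above 0.025 m or angle between carrier's own z axis and vertical above 0.15 rad).
It fails at once if jar, tape roll, brush or cap moved by more than 15 mm (distance of any of jar, tape, brush, cap from where it was at the start of the episode above 0.015 m).
It also fails if it takes over 51 s, if anything falls off the work surface, if the arm or the gripper's body presses on something with over 40 N, if the wrist force passes 120 N, or if a joint passes its speed limit or range.

## Working session

There is one attempt and no reset: what is moved stays moved. The work goes in short steps, Python scripts to look and compute and a tool call to move; the robot and the scene stay as the last step left them, time stands still between calls to the robot, and variables do not carry over. Pictures are saved under pics/ and viewed, and the job is handed in when it is done.

Besides the shell and the picture viewer there is one more tool, called in YAML: its name, and indented under it one key for each argument. play_rows: Moves the arm, as the interface text tells. Its arguments: {"type":"object","properties":{"plan":{"type":"array","items":{"type":"object","properties":{"twist":{"type":"array","items":{"type":"number"}},"xyz":{"type":"array","items":{"type":"number"}},"hand":{"type":"number"}}}},"squeeze":{"type":"number"}},"required":["plan"]}

```bash
mkdir -p pics; cat > h.py <<'E'
import numpy as np, cv2
from workcell import r
from scipy.spatial.transform import Rotation as R
def cam(n):
    c=r.camera(n); 
    A=np.array(c['attitude'],float)
    c['Rm']=A if A.shape==(3,3) else (R.from_rotvec(A).as_matrix() if A.size==3 else R.from_quat(A).as_matrix())
    return c
def save(c,f,box=None,s=1):
    im=c['img'][:,:,::-1]
    if box: im=im[box[1]:box[3],box[0]:box[2]]
    if s!=1: im=cv2.resize(im,None,fx=s,fy=s,interpolation=cv2.INTER_CUBIC)
    cv2.imwrite('pics/'+f,im)
def world(c,u,v,d=None):
    if d is None: d=c['depth'][int(round(v)),int(round(u))]
    p=np.array([(u-c['cx'])/c['fx']*d,(v-c['cy'])/c['fy']*d,d])
    return c['Rm']@p+np.array(c['origin'])
def onz(c,u,v,z):
    d=c['Rm']@np.array([(u-c['cx'])/c['fx'],(v-c['cy'])/c['fy'],1]); o=np.array(c['origin'])
    return o+d*(z-o[2])/d[2]
def proj(c,P):
    p=c['Rm'].T@(np.array(P)-c['origin']); return p[0]/p[2]*c['fx']+c['cx'],p[1]/p[2]*c['fy']+c['cy']
E
python3 - <<'E'
from h import *
np.set_printoptions(precision=4,suppress=True)
print(r.get_state(), r.hold_point_z)
for n in ['scene','side','wrist']:
    c=cam(n); save(c,n+'0.png'); print(n,c['attitude'],c['origin'],c['fx'])
    for t in ['stage','carrier','lip','front_edge','pin_left','pin_right','thumb_pad','clip_nose','jar','tape','brush','cap']:
        print(t,[(round(x['confidence'],2),np.round(np.array(x['xy'])*[512,384],1)) for x in r.landmark_of(n,t)])
E
```

```text
{'time_s': 0.0, 'q': array([-0.0629,  0.3843,  0.0164,  1.3712, -0.0063,  1.3882, -0.0465]), 'dq': array([ 0.0012,  0.0004, -0.0001, -0.0001,  0.0004, -0.001 ,  0.0008]), 'joint_efforts': array([ -0.0005, -62.7589,   0.8437, -37.1826,   0.0165,   0.014 ,
        -0.0001]), 'tcp_pos': array([0.6245, 0.    , 0.2303]), 'tcp_rot': array([ 1.2082,  1.2107, -1.2106]), 'force': array([-0.7408,  0.0443, -0.4703]), 'moment': array([-0.0699, -0.019 ,  0.0303]), 'opening': 0.08536786473098106} 0.0187
scene [-1.9142 -1.3203  0.6628] [ 1.2481 -0.2221  0.6178] 360.2806114644634
stage [(0.68, array([205.8, 210.8])), (0.62, array([200.9, 211.2])), (0.56, array([215.6, 223.9]))]
carrier [(0.86, array([199.1, 210.7])), (0.67, array([135.2, 229.2])), (0.56, array([198.1, 173.6])), (0.54, array([195.3, 204.6]))]
lip [(0.69, array([197.5, 169.9])), (0.67, array([130.3, 228.8])), (0.61, array([195.5, 203.7]))]
front_edge [(0.89, array([138.6, 223.5])), (0.71, array([204.2, 213.3])), (0.61, array([203.8, 178.9])), (0.39, array([235.7, 227. ]))]
pin_left [(0.86, array([228.5, 215.6]))]
pin_right [(0.82, arr
[... 1157 characters left out ...]
489059965737
stage [(0.23, array([294. , 226.1]))]
carrier [(0.89, array([216.2, 268. ])), (0.77, array([ 75.9, 239.8])), (0.59, array([207.8, 359.7])), (0.41, array([250.3, 220.6]))]
lip [(0.82, array([215.8, 373.2])), (0.63, array([ 57.9, 243.3])), (0.56, array([204., 275.]))]
front_edge [(0.97, array([ 86. , 241.7])), (0.94, array([205.6, 353.1])), (0.64, array([225.4, 264.4]))]
pin_left [(0.81, array([250. , 218.8]))]
pin_right [(0.74, array([270.3, 255.9])), (0.29, array([349.8, 177.4]))]
thumb_pad [(0.58, array([298.1, 225.2]))]
clip_nose [(0.61, array([251. , 239.7]))]
jar [(0.29, array([212.5, 266.6]))]
tape []
brush [(0.94, array([351.8, 177.1]))]
cap [(0.77, array([351.3, 290.7]))]
```

```bash
cd pics; python3 -c "
import cv2,numpy as np
a=cv2.imread('scene0.png')[140:300,100:310];cv2.imwrite('s0.png',cv2.resize(a,None,fx=3.5,fy=3.5,interpolation=2))
a=cv2.imread('side0.png')[130:260,170:390];cv2.imwrite('d0.png',cv2.resize(a,None,fx=3.5,fy=3.5,interpolation=2))"
```

```text
(no output)
```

View pics/s0.png

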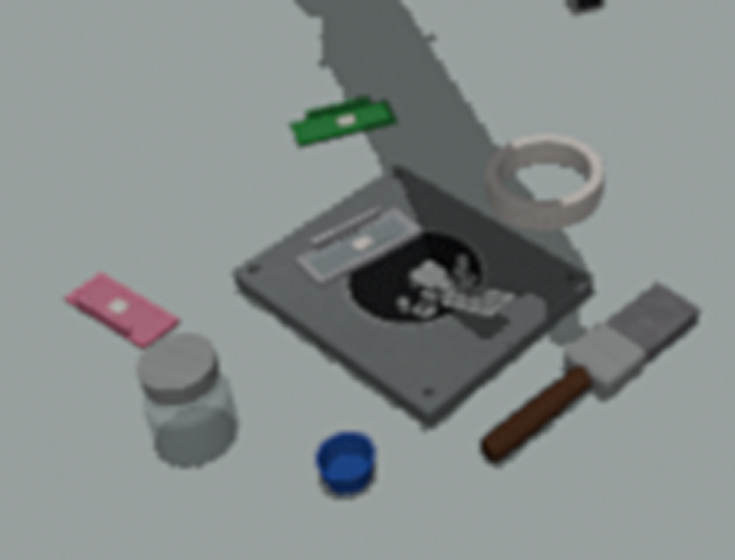

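View pics/d0.png

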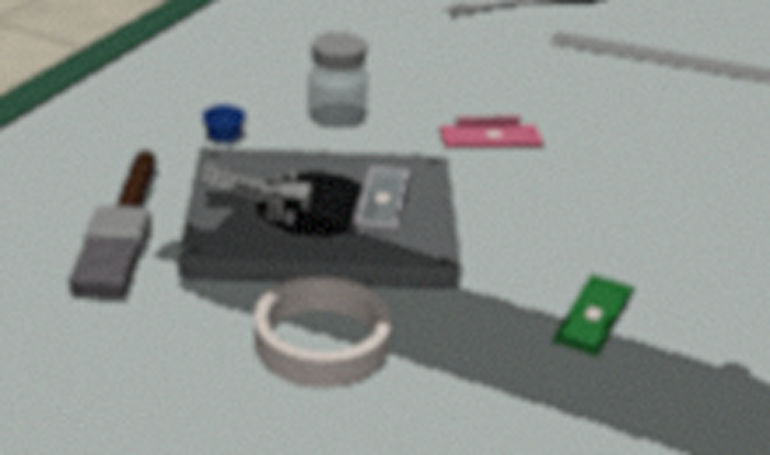

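View pics/wrist0.png

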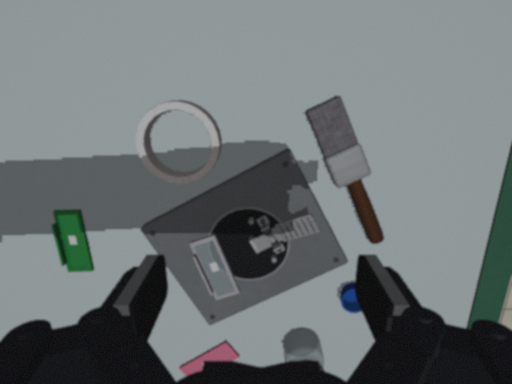

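The aluminium carrier on the stage is at wrist pixel (214,267). The look-alikes are the green one at (73,240) and the pink one at (210,358), both lying off the stage, so the aluminium one is the target. Next I'll measure the stage, carrier and fingers.

```bash
python3 - <<'E'
from h import *
np.set_printoptions(precision=4,suppress=True)
print(R.from_rotvec(r.get_state()['tcp_rot']).as_matrix())
c=cam('wrist'); save(c,'wcrop.png',(130,140,360,335),3.4)
d=c['depth'];v,u=np.mgrid[0:384,0:512]
P=np.stack([(u-c['cx'])/c['fx']*d,(v-c['cy'])/c['fy']*d,d],-1)@c['Rm'].T+c['origin']
np.save('P.npy',P)
m=(P[...,2]>0.012)&(P[...,2]<0.045)&(d>0)&(u>130)&(u<360)&(v>140)&(v<335)
n,l,s,ce=cv2.connectedComponentsWithStats(m.astype(np.uint8))
for i in range(1,n):
    if s[i,4]>300:
        q=P[l==i]; rc=cv2.minAreaRect((q[:,:2]*1000).astype(np.float32)); print(s[i],rc,np.median(q[:,2]))
# fingers
z=P[...,2]; mf=(d>0)&(z>0.1); print('fingers min z', [ (z[mf&(u<256)].min()), z[mf&(u>256)].min()])
T=r.get_state()['tcp_pos']
for s_ in (u<256,u>256):
    q=P[mf&s_&(z<0.28)]; print(len(q),q.min(0)-T,q.max(0)-T)
for n in ['pin_left','pin_right','clip_nose','thumb_pad','carrier','front_edge','lip']:
    for x in r.landmark_of('wrist',n)[:3]:
        a=np.array(x['xy'])*[512,384]
        print(n,round(x['confidence'],2),onz(c,*a,{'carrier':.02,'front_edge':.0225,'lip':.029,'thumb_pad':.035}.get(n,.02)))
E
```

```text
[[-0.0001  1.      0.    ]
 [ 0.0001  0.     -1.    ]
 [-1.     -0.0001 -0.0001]]
[ 136  141   84   43 1177] ((536.749755859375, -3.440061569213867), (88.99605560302734, 47.3834342956543), 0.04625503718852997) 0.023346411452480176
[ 318  141   42   78 1727] ((726.86669921875, -23.133888244628906), (40.52526092529297, 106.40776062011719), 21.651180267333984) 0.019111734988294937
[  140   149   207   176 19916] ((607.5445556640625, -106.42666625976562), (199.60659790039062, 160.34719848632812), 28.4661865234375) 0.02004764022287306
fingers min z [np.float64(0.243990846392445), np.float64(0.24385760180073895)]
2788 [-0.0557 -0.0116  0.0127] [-0.0411  0.012   0.0487]
2779 [ 0.0429 -0.0116  0.0126] [0.0577 0.0118 0.0487]
pin_left 0.77 [ 0.6111 -0.071   0.02  ]
pin_left 0.7 [ 0.5859 -0.1304  0.02  ]
pin_right 0.9 [ 0.6396 -0.1206  0.02  ]
pin_right 0.29 [ 0.5846 -0.1301  0.02  ]
clip_nose 0.58 [ 0.6152 -0.1016  0.02  ]
thumb_pad 0.89 [ 0.6653 -0.0718  0.035 ]
carrier 0.84 [ 0.4035 -0.1007  0.02  ]
carrier 0.7 [ 0.5544 -0.2849  0.02  ]
carrier 0.65 [ 0.5717 -0.135   0.02  ]
front_edge 0.82 [ 0.4214 -0.1006  0.0225]
front_edge 0.71 [ 0.5561 -0.1457  0.0225]
front_edge 0.68 [ 0.5865 -0.1319  0.0225]
lip 0.74 [ 0.3915 -0.1013  0.029 ]
lip 0.64 [ 0.5628 -0.2916  0.029 ]
lip 0.59 [ 0.5567 -0.1388  0.029 ]
```

View pics/wcrop.png

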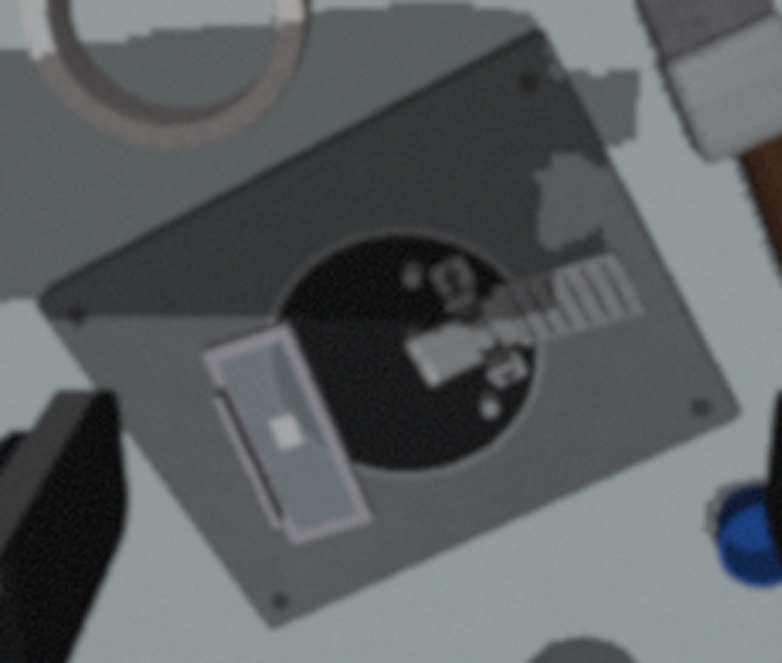

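```bash
python3 - <<'E'
from h import *
np.set_printoptions(precision=1,suppress=True)
P=np.load('P.npy'); o=np.array([.6075,-.1064]); t=np.radians(28.47); Rz=np.array([[np.cos(t),np.sin(t)],[-np.sin(t),np.cos(t)]])
S=(P[...,:2]-o)@Rz.T*1000; z=P[...,2]*1000
m=(z>22.5)&(z<40)&(abs(S[...,0])<99)&(abs(S[...,1])<75)&(S[...,0]<0)
q=S[m]; print(len(q),cv2.minAreaRect(q.astype(np.float32)),q.min(0),q.max(0))
m2=m&(z>29); q=S[m2]; print('lip',len(q),cv2.minAreaRect(q.astype(np.float32)))
# stage edge check: lines
c=cam('wrist')
for n,p in {'carrier corners':None}.items():
    for u,v in [(190,244),(215,234.5),(239,292.5),(216,300.5),(194,255),(213,294)]:
        w=onz(c,u,v,.025); print((u,v),Rz@(w[:2]-o)*1000)
for a in [(289,149),(142,228),(210.5,324),(347.5,261)]:
    print(a,Rz@(onz(c,*a,.02)[:2]-o)*1000)
for a in [(251,221),(274,260)]: print('pin top',Rz@(onz(c,*a,.029)[:2]-o)*1000)
m3=(z>22)&(S[...,0]>0)&(abs(S[...,0])<95)&(abs(S[...,1])<14); 
for x in range(40,96,5):
    k=m3&(abs(S[...,0]-x)<2.5); print(x,k.sum(), np.median(z[k])if k.any() else '', S[k][:,1].min() if k.any() else '',S[k][:,1].max() if k.any() else '')
E
```

```text
1766 ((-31.555631637573242, -9.147029876708984), (84.85812377929688, 62.959312438964844), 81.20185089111328) [-68.6 -50.1] [-2.9 37.2]
lip 158 ((-60.619537353515625, -4.057939529418945), (55.70826721191406, 3.9855740070343018), 80.77947998046875)
(190, 244) [-54.6  35.1]
(215, 234.5) [-22.3  31.7]
(239, 292.5) [-37.1 -51. ]
(216, 300.5) [-68.4 -47.5]
(194, 255) [-58.3  20.4]
(213, 294) [-66.7 -37.4]
(289, 149) [99.2 79.5]
(142, 228) [-95.3  78. ]
(210.5, 324) [-96.  -78.3]
(347.5, 261) [ 99.5 -77.8]
pin top [23.9 28.1]
pin top [ 23.5 -29. ]
40 77 28.372482329374115 -13.928237829081663 10.818430514079283
45 72 29.81588867217247 -13.366523533050788 11.751883182843063
50 79 30.988471804293425 -12.042161006747808 12.128749647534594
55 81 32.88057246571263 -12.132429470949724 11.868671674987779
60 80 34.61840188117751 -12.139406942255496 11.810074477886147
65 85 36.4955084172427 -11.632454951104338 12.415241578354586
70 85 38.69699553349387 -12.236563365507898 11.939079516742295
75 89 40.25511749325028 -12.415432660566331 11.523543958658783
80 88 42.03064536106954 -12.18923501514693 12.13550316899246
85 93 44.08884600081364 -12.213538904633651 11.783867807978885
90 4 43.86089918007471 -7.230426231696648 8.599500620379777
95 0
```

play_rows:
  plan:
    - {"twist": [0, 0, -7], "xyz": [-1.5, -2.5, -1], "hand": -0.39}
    - {"twist": [0, 0, -14], "xyz": [-3, -5, -2], "hand": -0.39}
    - {"twist": [0, 0, -21], "xyz": [-4.5, -7.5, -3], "hand": -0.39}
    - {"twist": [0, 0, -28], "xyz": [-6, -10, -4], "hand": -0.39}
    - {"twist": [0, 0, -35], "xyz": [-7.5, -12.5, -5], "hand": -0.39}
    - {"twist": [0, 0, -42], "xyz": [-8.9, -14.7, -7], "hand": -0.39}
    - {"twist": [0, 0, -49], "xyz": [-8.9, -14.7, -9], "hand": -0.39}
    - {"twist": [0, 0, -56], "xyz": [-8.9, -14.7, -11], "hand": -0.39}
    - {"twist": [0, 0, -63], "xyz": [-8.9, -14.7, -12], "hand": -0.39}
    - {"twist": [0, 0, -70], "xyz": [-8.9, -14.7, -12], "hand": -0.39}
    - {"twist": [0, 0, -71], "xyz": [-8.9, -14.7, -12], "hand": -0.39}
    - {"twist": [0, 0, -71], "xyz": [-8.9, -14.7, -12], "hand": -0.39}

```text
time_s: 3.4
tcp_pos: [0.5362, -0.1469, 0.1115]
tcp_rot: [2.041, 0.344, -2.04]
force: [0.1, 0.1, 0.6]
opening: 0.0263
```

```bash
cat > m.py <<'E'
from h import *
np.set_printoptions(precision=4,suppress=True)
o=np.array([.6075,-.1064]); t=np.radians(28.47); Rz=np.array([[np.cos(t),np.sin(t)],[-np.sin(t),np.cos(t)]])
def st(p): return Rz@(np.asarray(p)[:2]-o)*1000
def info():
    s=r.get_state(); M=R.from_rotvec(s['tcp_rot']).as_matrix()
    print('t',s['time_s'],'tcp',s['tcp_pos'],'stage',st(s['tcp_pos']),'jawang',np.degrees(np.arctan2(M[1,1],M[0,1])),'xdir',M[:,0],'F',s['force'],'op',s['opening'])
    return s,M
def cloud(n):
    c=cam(n); d=c['depth'];v,u=np.mgrid[0:384,0:512]
    P=np.stack([(u-c['cx'])/c['fx']*d,(v-c['cy'])/c['fy']*d,d],-1)@c['Rm'].T+c['origin']
    return c,P,u,v
E
python3 - <<'E'
from m import *
s,M=info()
c,P,u,v=cloud('wrist'); save(c,'w1.png')
T=(P-s['tcp_pos'])@M  # tool frame
m=(c['depth']>0)&(c['depth']<0.2)
for sg in (-1,1):
    k=m&(T[...,1]*sg>0)&(T[...,0]>-.03)&(abs(T[...,1])<.07); q=T[k]; print(len(q),q.min(0),q.max(0))
c=cam('side'); save(c,'d1.png',(170,100,400,272),3.3)
E
```

```text
t 3.4 tcp [ 0.5362 -0.1469  0.1115] stage [-81.9668  -1.6156] jawang -70.86210519961327 xdir [ 0.0003 -0.0001 -1.    ] F [0.1094 0.0522 0.6096] op 0.02626650483713151
1688 [-0.03   -0.0357 -0.1288] [ 0.0833 -0.0041  0.0102]
1165 [-0.03    0.0133 -0.0131] [0.0014 0.0272 0.0102]
```

View pics/w1.png

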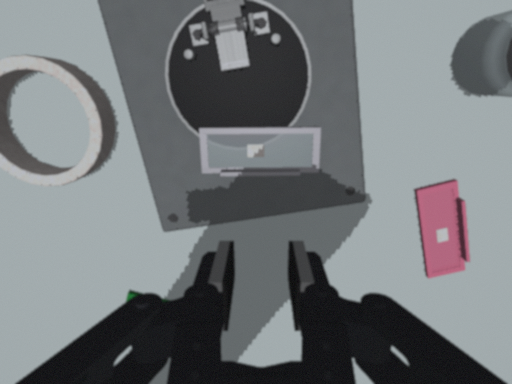

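View pics/d1.png

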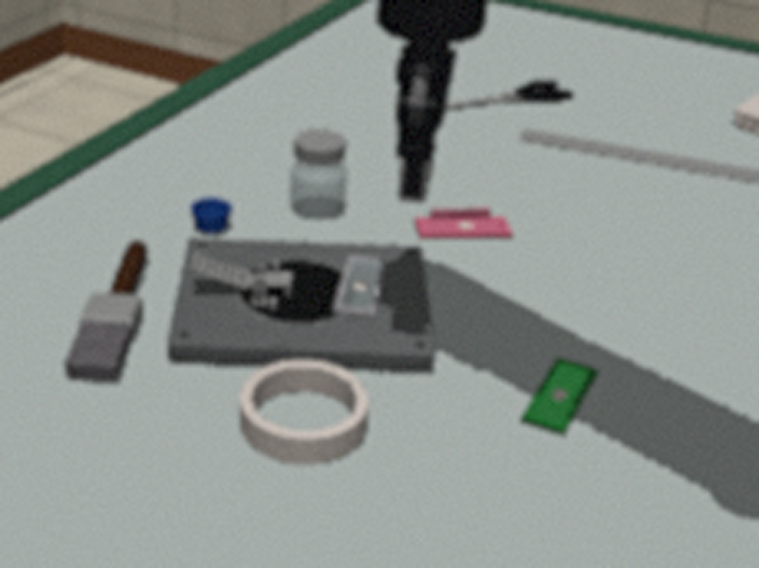

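play_rows:
  plan:
    - {"twist": [0, 0, 0], "xyz": [0, 0, -2], "hand": -0.39}
    - {"twist": [0, 0, 0], "xyz": [0, 0, -4], "hand": -0.39}
    - {"twist": [0, 0, 0], "xyz": [0, 0, -6], "hand": -0.39}
    - {"twist": [0, 0, 0], "xyz": [0, 0, -7.5], "hand": -0.39}
    - {"twist": [0, 0, 0], "xyz": [0, 0, -8.4], "hand": -0.39}
    - {"twist": [0, 0, 0], "xyz": [0, 0, -8.4], "hand": -0.39}
    - {"twist": [0, 0, 0], "xyz": [0, 0, -8.4], "hand": -0.39}

```text
time_s: 4.08
tcp_pos: [0.5367, -0.1471, 0.0283]
tcp_rot: [2.04, 0.346, -2.037]
force: [0.3, 0.4, 1.1]
opening: 0.0263
```

```bash
python3 - <<'E'
from m import *
info()
c=cam('wrist'); save(c,'w2.png')
c=cam('side'); save(c,'d2.png',(220,130,340,220),5)
E
```

```text
t 4.0833 tcp [ 0.5367 -0.1471  0.0283] stage [-81.6388  -1.9788] jawang -70.70554202611498 xdir [ 0.0013 -0.0002 -1.    ] F [0.317  0.4228 1.0608] op 0.0263055520481053
```

View pics/w2.png

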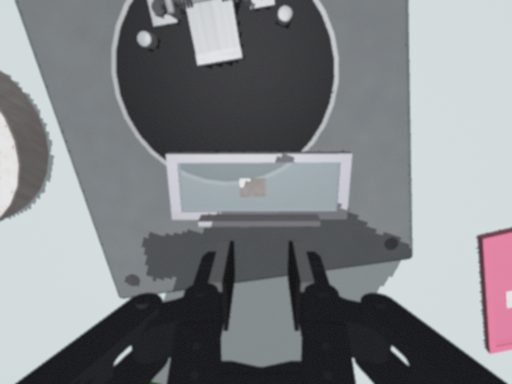

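View pics/d2.png

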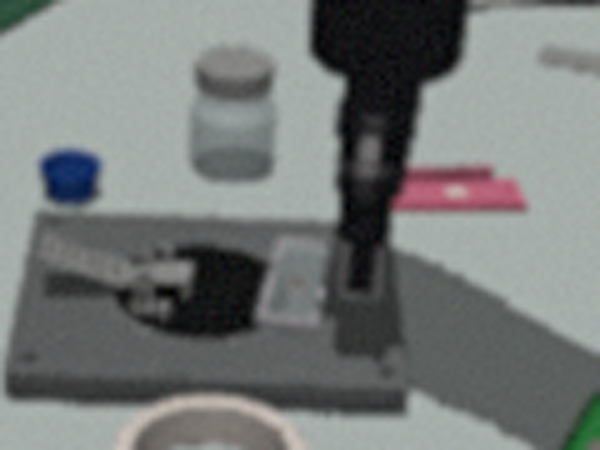

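play_rows:
  plan:
    - {"twist": [0, 0, 0], "xyz": [0.3, 0.15, -0.2], "hand": -0.39}
    - {"twist": [0, 0, 0], "xyz": [0.6, 0.3, -0.2], "hand": -0.39}
    - {"twist": [0, 0, 0], "xyz": [0.9, 0.48, -0.2], "hand": -0.39}
    - {"twist": [0, 0, 1.2], "xyz": [1.2, 0.66, -0.2], "hand": -0.39}
    - {"twist": [0, 0, 2.4], "xyz": [1.5, 0.84, -0.2], "hand": -0.39}
    - {"twist": [0, 0, 3.6], "xyz": [1.8, 1.02, -0.2], "hand": -0.39}
    - {"twist": [0, 0, 4.8], "xyz": [2.1, 1.2, -0.2], "hand": -0.39}
    - {"twist": [0, 0, 6], "xyz": [2.4, 1.38, -0.2], "hand": -0.39}
    - {"twist": [0, 0, 7.2], "xyz": [2.6, 1.5, -0.2], "hand": -0.39}
    - {"twist": [0, 0, 8.4], "xyz": [2.8, 1.64, -0.2], "hand": -0.39}
    - {"twist": [0, 0, 9.2], "xyz": [3.0, 1.78, -0.2], "hand": -0.39}
    - {"twist": [0, 0, 9.2], "xyz": [3.0, 1.78, -0.2], "hand": -0.39}

```text
time_s: 5.18
tcp_pos: [0.5678, -0.1289, 0.0271]
tcp_rot: [1.945, 0.494, -1.939]
force: [-0.8, 0.7, -0.4]
opening: 0.0265
```

```bash
cat >> m.py <<'E'
def carrier(P,c):
    S=(P[...,:2]-o)@Rz.T*1000; z=P[...,2]*1000
    m=(c['depth']>0)&(z>23)&(z<37)&(S[...,0]>-75)&(S[...,0]<8)&(abs(S[...,1])<65)
    q=S[m]; k=m&(z<26.5); qq=S[k]
    print('carrier pts',len(qq),cv2.minAreaRect(qq.astype(np.float32)))
    k=m&(z>30); 
    if k.sum()>20: print('lip top',k.sum(),cv2.minAreaRect(S[k].astype(np.float32)))
    # front edge per y
    for y in range(-45,46,15):
        b=qq[abs(qq[:,1]-y)<4]; 
        if len(b)>5: print(y,np.percentile(b[:,0],[1,99]).round(1),end=' | ')
    print()
E
python3 - <<'E'
from m import *
info()
c,P,u,v=cloud('wrist'); save(c,'w3.png'); carrier(P,c)
E
```

```text
t 5.1833 tcp [ 0.5678 -0.1289  0.0271] stage [-45.6068  -0.8794] jawang -61.435738143390566 xdir [ 0.0034  0.0003 -1.    ] F [-0.7809  0.7301 -0.3958] op 0.02653489177223449
carrier pts 11063 ((-17.47266387939453, -0.9770126342773438), (32.687808990478516, 84.49803161621094), 0.3606869876384735)
lip top 1429 ((-42.69829559326172, -1.1734733581542969), (25.47635841369629, 55.790443420410156), 0.423765629529953)
-45 [-32.9  -1.6] | -30 [-32.5  -1.5] | -15 [-30.8  -1.6] | 0 [-30.8  -1.5] | 15 [-31.   -1.6] | 30 [-33.5  -1.8] | 45 [-27.5  -2.2] |
```

View pics/w3.png

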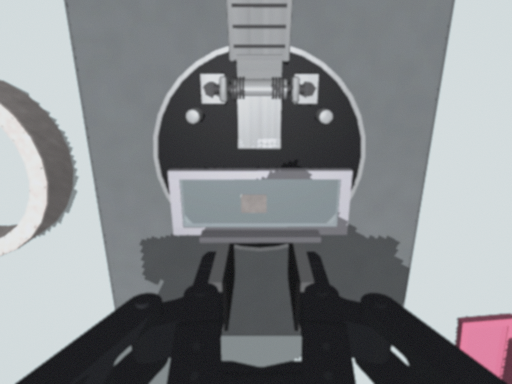

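play_rows:
  plan:
    - {"twist": [0, 0, 0], "xyz": [0.25, 0.14, 0], "hand": -0.39}
    - {"twist": [0, 0, 0], "xyz": [0.5, 0.28, 0], "hand": -0.39}
    - {"twist": [0, 0, 0], "xyz": [0.57, 0.31, 0], "hand": -0.39}
    - {"twist": [0, 0, 0], "xyz": [0.57, 0.31, 0], "hand": -0.39}
    - {"twist": [0, 0, 0], "xyz": [0.1, 0.05, 0], "hand": -0.39}
    - {"twist": [0, 0, 0], "xyz": [-0.3, -0.16, 0], "hand": -0.39}
    - {"twist": [0, 0, 0], "xyz": [-0.5, -0.27, 2], "hand": -0.39}
    - {"twist": [0, 0, 0], "xyz": [-0.5, -0.27, 5], "hand": -0.39}
    - {"twist": [0, 0, 0], "xyz": [-0.5, -0.27, 8.5], "hand": -0.39}
    - {"twist": [0, 0, 0], "xyz": [-0.5, -0.27, 9], "hand": -0.39}

```text
time_s: 6.07
tcp_pos: [0.5651, -0.1333, 0.1233]
tcp_rot: [1.953, 0.488, -1.931]
force: [1.8, -0.7, 0.9]
opening: 0.0259
```

```bash
python3 - <<'E'
from m import *
info()
c,P,u,v=cloud('wrist'); save(c,'w4.png'); carrier(P,c)
E
```

```text
t 6.0667 tcp [ 0.5651 -0.1333  0.1233] stage [-50.0726  -3.3975] jawang -61.573386908107686 xdir [ 0.0118 -0.0012 -0.9999] F [ 1.786  -0.6671  0.8823] op 0.025936682533868178
carrier pts 4587 ((-10.375743865966797, -0.48552703857421875), (31.87187385559082, 84.18267059326172), 0.0039503262378275394)
lip top 384 ((-24.92276954650879, -0.6612434387207031), (55.39313888549805, 3.31261944770813), 89.8885269165039)
-45 [-26.    5.1] | -30 [-25.8   5. ] | -15 [-23.8   5. ] | 0 [-23.7   5. ] | 15 [-23.6   5.1] | 30 [-26.    5.1] | 45 [-24.1   4.9] |
```

View pics/w4.png

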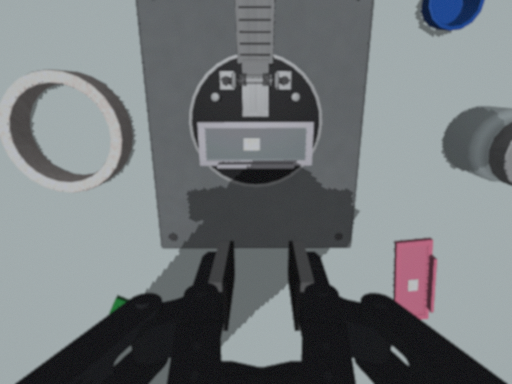

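play_rows:
  plan:
    - {"twist": [0, 0, 7], "xyz": [0.5, 0.3, 0.5], "hand": 0.87}
    - {"twist": [0, 0, 14], "xyz": [1, 0.6, 0.5], "hand": 0.87}
    - {"twist": [0, 0, 21], "xyz": [1.5, 0.9, 0.5], "hand": 0.87}
    - {"twist": [0, 0, 28], "xyz": [2, 1.2, 0.5], "hand": 0.87}
    - {"twist": [0, 0, 35], "xyz": [2.5, 1.5, 0.5], "hand": 0.87}
    - {"twist": [0, 0, 42], "xyz": [3, 1.8, 0.5], "hand": 0.87}
    - {"twist": [0, 0, 49], "xyz": [3.5, 2.1, 0.5], "hand": 0.87}
    - {"twist": [0, 0, 56], "xyz": [4, 2.4, 0.5], "hand": 0.87}
    - {"twist": [0, 0, 63], "xyz": [4.5, 2.7, 0.5], "hand": 0.87}
    - {"twist": [0, 0, 70], "xyz": [5, 3, 0.5], "hand": 0.87}
    - {"twist": [0, 0, 77], "xyz": [5.1, 3.1, 0.5], "hand": 0.87}
    - {"twist": [0, 0, 84], "xyz": [5.1, 3.2, 0.5], "hand": 0.87}

```text
time_s: 7.12
tcp_pos: [0.6153, -0.101, 0.1256]
tcp_rot: [0.92, 1.378, -0.904]
force: [-0.0, 0.2, 0.5]
opening: 0.08
```

```bash
python3 - <<'E'
from m import *
info()
E
```

```text
t 7.1167 tcp [ 0.6153 -0.101   0.1256] stage [9.4086 1.0821] jawang 22.79520629677883 xdir [ 0.0003  0.0115 -0.9999] F [-0.0135  0.2461  0.457 ] op 0.07997358615116974
```

play_rows:
  plan:
    - {"twist": [-0.6, 0, 5.7], "xyz": [0.1, -0.07, -1.5], "hand": 0.87}
    - {"twist": [-0.6, 0, 5.7], "xyz": [0.1, -0.07, -3], "hand": 0.87}
    - {"twist": [-0.6, 0, 5.7], "xyz": [0.1, -0.07, -4.5], "hand": 0.87}
    - {"twist": [-0.6, 0, 5.7], "xyz": [0.1, -0.07, -5.5], "hand": 0.87}
    - {"twist": [-0.6, 0, 5.7], "xyz": [0.1, -0.07, -5.5], "hand": 0.87}
    - {"twist": [-0.6, 0, 5.7], "xyz": [0.1, -0.07, -5.5], "hand": 0.87}

```text
time_s: 7.62
tcp_pos: [0.6154, -0.1019, 0.0697]
tcp_rot: [0.836, 1.407, -0.836]
force: [0.2, -0.1, 0.3]
opening: 0.0799
```

```bash
python3 - <<'E'
from m import *
s,M=info()
c,P,u,v=cloud('wrist'); save(c,'w5.png')
T=(P-s['tcp_pos'])@M
m=(c['depth']>0)&(abs(T[...,2])<.02)&(T[...,0]<-0.005)&(T[...,0]>-.03)
S=(P[...,:2]-o)@Rz.T*1000
for sg in (-1,1):
    k=m&(T[...,1]*sg>0)&(abs(T[...,1])<.07)&(abs(T[...,1])>.03); q=T[k]; print(len(q),q.min(0)*1000,q.max(0)*1000, S[k].min(0),S[k].max(0))
c,P,u,v=cloud('side'); save(c,'d5.png',(190,110,330,215),5); 
c=cam('scene'); save(c,'s5.png',(150,150,290,255),5); 
E
```

```text
t 7.6167 tcp [ 0.6154 -0.1019  0.0697] stage [9.1301 0.2235] jawang 28.474876160441728 xdir [-0.0023  0.0012 -1.    ] F [ 0.2359 -0.1234  0.3404] op 0.07992325260850323
1096 [-29.9713 -53.1785 -11.3524] [-10.3797 -38.6333  12.4619] [-44.0141 -12.3022] [-29.461   11.5152]
1082 [-29.9769  40.0519 -11.4727] [-10.1574  54.633   11.7382] [ 49.2252 -11.5498] [63.8066 11.6505]
```

View pics/w5.png

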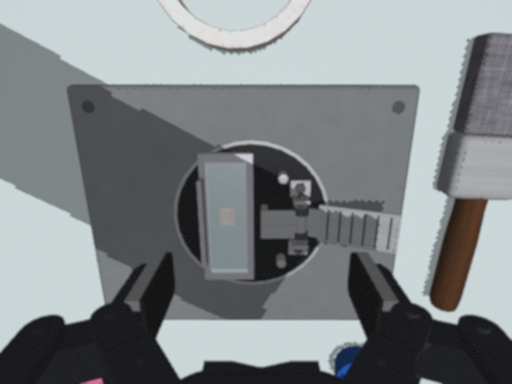

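View pics/d5.png

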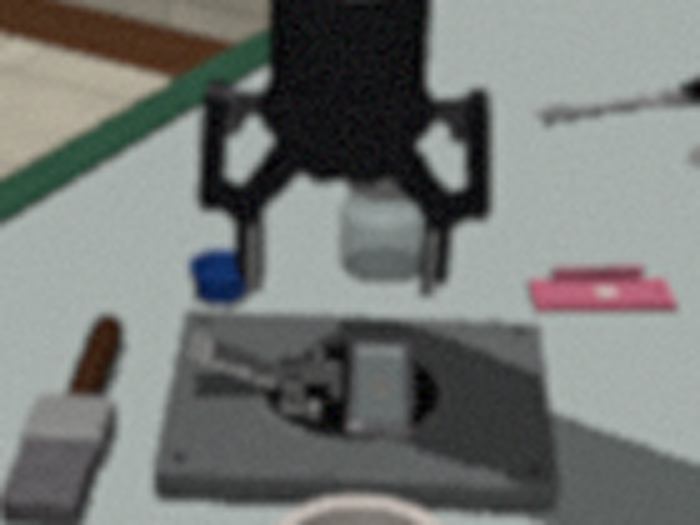

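View pics/s5.png

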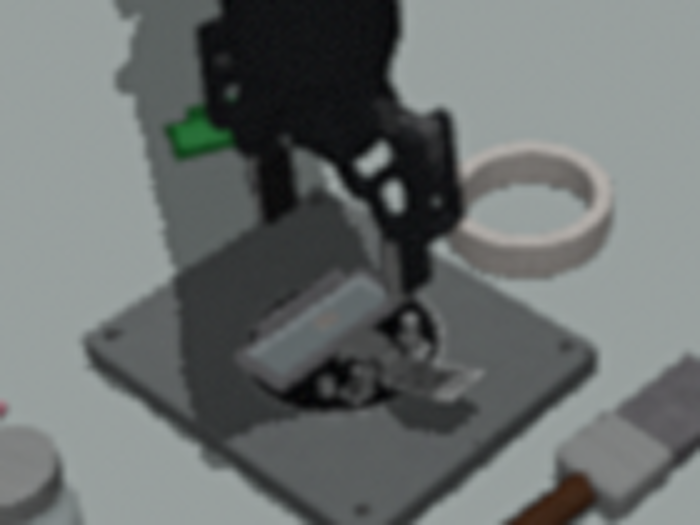

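play_rows:
  plan:
    - {"twist": [0, 0, 0], "xyz": [-0.13, -0.09, -1.5], "hand": 0.87}
    - {"twist": [0, 0, 0], "xyz": [-0.13, -0.09, -3], "hand": 0.87}
    - {"twist": [0, 0, 0], "xyz": [-0.13, -0.09, -4], "hand": 0.87}
    - {"twist": [0, 0, 0], "xyz": [-0.13, -0.09, -4.5], "hand": 0.87}
    - {"twist": [0, 0, 0], "xyz": [-0.13, -0.09, -4.8], "hand": 0.87}
    - {"twist": [0, 0, 0], "xyz": [-0.13, -0.09, -5.1], "hand": 0.87}
    - {"twist": [0, 0, 0], "xyz": [-0.13, -0.09, -5.3], "hand": 0.87}
    - {"twist": [0, 0, 0], "xyz": [-0.13, -0.09, -5.45], "hand": 0.87}
    - {"twist": [0, 0, 0], "xyz": [-0.13, -0.09, -5.45], "hand": 0.87}

```text
time_s: 8.52
tcp_pos: [0.6163, -0.1025, 0.0178]
tcp_rot: [0.837, 1.402, -0.833]
force: [-0.8, 0.6, 3.4]
opening: 0.08
```

```bash
cat > look.py <<'E'
import sys
from m import *
k=sys.argv[1]
s,M=info()
c,P,u,v=cloud('wrist'); save(c,f'w{k}.png'); w=c
S=(P[...,:2]-o)@Rz.T*1000; z=P[...,2]*1000
for x in [8,12,16,20,24,45,50,55,60,65,70,75,80,85,88]:
    kk=(c['depth']>0)&(z<60)&(abs(S[...,0]-x)<2)&(abs(S[...,1])<7)
    print(x,z[kk].round(1).max() if kk.any() else '',np.median(z[kk]).round(1) if kk.any() else '',end=' | ')
print(); 
a=(z>23.5)&(z<26.8)&(c['depth']>0)&(S[...,0]>-40)&(S[...,0]<28)
for y in (-38,-20,-15,15,20,38):
    b=S[a&(abs(S[...,1]-y)<2)][:,0]
    print(y,np.percentile(b,[1,99]).round(1) if len(b) else '',end=' | ')
print()
b=S[(z>30.5)&(z<36)&(c['depth']>0)&(S[...,0]>-45)&(S[...,0]<0)&(abs(S[...,1])>13)&(abs(S[...,1])<30)]
if len(b)>10: print('lip',len(b),np.percentile(b,[1,50,99],axis=0).round(1).tolist())
c=cam('side'); save(c,f'd{k}.png',(190,110,330,215),5)
im=np.hstack([cv2.resize(w['img'],(512,384)),cv2.resize(c['img'][130:215,190:330],(466,384))[:, :]])
im=cv2.resize(im,(800,314)); cv2.imwrite(f'pics/c{k}.png',im[:,:,::-1])
E
python3 look.py 6
```

```text
t 8.5167 tcp [ 0.6163 -0.1025  0.0178] stage [ 9.6321 -0.7426] jawang 28.50086913032073 xdir [ 0.0029  0.0009 -1.    ] F [-0.7664  0.6446  3.3862] op 0.07997130955804481
8 33.9 20.7 | 12 36.7 35.0 | 16 35.8 34.1 | 20 35.9 33.4 | 24 34.4 32.7 | 45 29.3 27.9 | 50 60.0 44.0 | 55   | 60 60.0 47.8 | 65 59.9 30.9 | 70 33.2 31.5 | 75 34.1 32.1 | 80 34.8 32.9 | 85 35.6 34.0 | 88 35.7 34.1 | 
-38 [-26.6   4.3] | -20 [-24.1   4.6] | -15 [-24.2   4.7] | 15 [-24.1   4.5] | 20 [-24.1   4.6] | 38 [-26.9   4.8] | 
lip 511 [[-27.1, -27.7], [-25.2, 14.8], [-23.9, 27.6]]
```

View pics/c6.png

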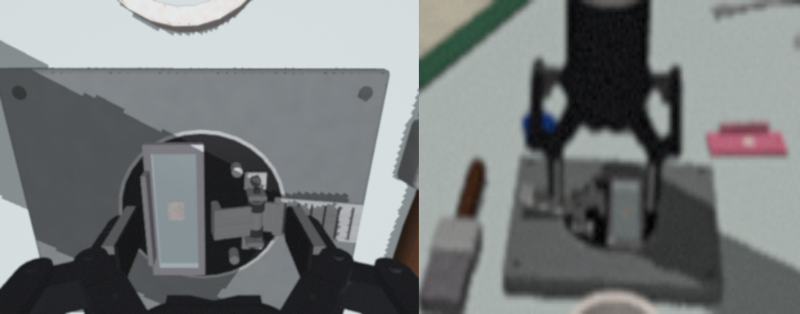

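play_rows:
  plan:
    - {"twist": [0, 0, 0], "xyz": [-0.05, 0.0, -0.3], "hand": 0.87}
    - {"twist": [0, 0, 0], "xyz": [-0.05, 0.02, -0.5], "hand": 0.87}
    - {"twist": [0, 0, 0], "xyz": [-0.05, 0.02, -0.65], "hand": 0.87}
    - {"twist": [0, 0, 0], "xyz": [-0.05, 0.02, -0.7], "hand": 0.87}
    - {"twist": [0, 0, 0], "xyz": [-0.05, 0.02, -0.7], "hand": 0.87}
    - {"twist": [0, 0, 0], "xyz": [-0.05, 0.02, -0.7], "hand": 0.87}

```text
time_s: 9.12
tcp_pos: [0.6162, -0.1026, 0.0126]
tcp_rot: [0.837, 1.401, -0.833]
force: [-5.5, 1.4, 14.2]
opening: 0.0798
```

```bash
python3 look.py 7
```

```text
t 9.1167 tcp [ 0.6162 -0.1026  0.0126] stage [ 9.4648 -0.7769] jawang 28.494040362477552 xdir [ 0.0042  0.0005 -1.    ] F [-5.521   1.4097 14.1793] op 0.07981940108177438
8 34.8 20.6 | 12 41.5 37.7 | 16 41.4 38.8 | 20 39.3 36.9 | 24 37.4 35.1 | 45 26.7 25.2 | 50 60.0 43.2 | 55   | 60 57.3 42.9 | 65 56.5 23.5 | 70 24.2 23.1 | 75 24.5 22.5 | 80 23.6 22.2 | 85 23.7 22.1 | 88 23.2 21.6 | 
-38 [-26.8   4.4] | -20 [-24.2   4.6] | -15 [-24.2   4.7] | 15 [-24.2   4.5] | 20 [-24.2   4.6] | 38 [-26.8   4.5] | 
lip 556 [[-27.1, -28.0], [-25.2, 14.9], [-23.9, 27.5]]
```

View pics/w7.png

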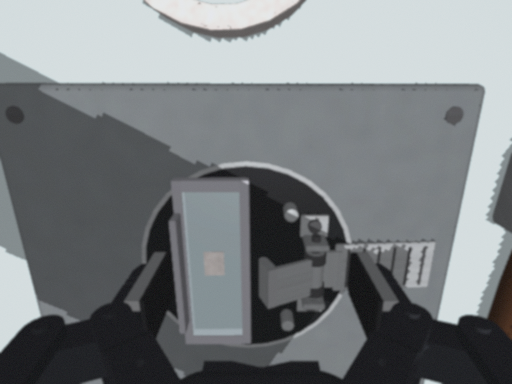

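play_rows:
  plan:
    - {"twist": [0, 0, 0], "xyz": [0.1, 0.08, -0.02], "hand": 0.87}
    - {"twist": [0, 0, 0], "xyz": [0.25, 0.2, 0.0], "hand": 0.87}
    - {"twist": [0, 0, 0], "xyz": [0.4, 0.28, 0.0], "hand": 0.87}
    - {"twist": [0, 0, 0], "xyz": [0.6, 0.39, 0.0], "hand": 0.87}
    - {"twist": [0, 0, 0], "xyz": [0.8, 0.5, 0.0], "hand": 0.87}
    - {"twist": [0, 0, 0], "xyz": [0.95, 0.58, 0.0], "hand": 0.87}
    - {"twist": [0, 0, 0], "xyz": [0.95, 0.58, 0.0], "hand": 0.87}

```text
time_s: 9.8
tcp_pos: [0.6254, -0.0983, 0.0128]
tcp_rot: [0.837, 1.4, -0.835]
force: [-2.1, -1.6, 5.7]
opening: 0.0798
```

```bash
python3 look.py 8
```

```text
t 9.8 tcp [ 0.6254 -0.0983  0.0128] stage [19.6072 -1.3855] jawang 28.420054780378567 xdir [ 0.0037 -0.0011 -1.    ] F [-2.0893 -1.6481  5.6825] op 0.07983404594199499
8 34.4 24.9 | 12 41.0 37.8 | 16 40.7 38.3 | 20 38.8 36.6 | 24 37.2 35.1 | 45 26.8 25.5 | 50 26.0 24.4 | 55 26.0 24.2 | 60 60.0 43.0 | 65 60.0 23.2 | 70 56.4 42.2 | 75 56.9 23.6 | 80 24.6 23.1 | 85 24.6 22.9 | 88 23.9 22.7 | 
-38 [-19.6  11.7] | -20 [-17.   10.9] | -15 [-17.    8.7] | 15 [-16.9  12.1] | 20 [-16.9  12.1] | 38 [-19.4  12.1] | 
lip 559 [[-19.9, -27.6], [-17.7, 15.0], [-16.5, 27.4]]
```

View pics/w8.png

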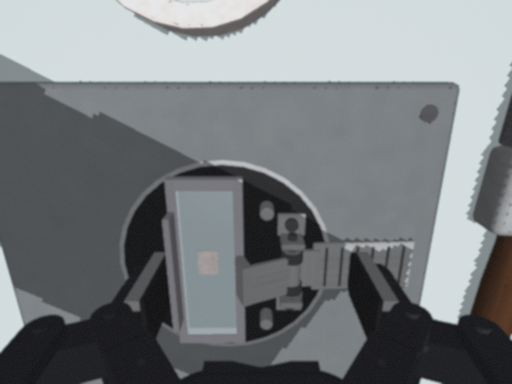

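play_rows:
  plan:
    - {"twist": [0, 0, 0], "xyz": [0.2, 0.15, -0.02], "hand": 0.87}
    - {"twist": [0, 0, 0], "xyz": [0.35, 0.27, -0.02], "hand": 0.87}
    - {"twist": [0, 0, 0], "xyz": [0.5, 0.36, -0.02], "hand": 0.87}
    - {"twist": [0, 0, 0], "xyz": [0.63, 0.43, -0.02], "hand": 0.87}
    - {"twist": [0, 0, 0], "xyz": [0.75, 0.48, -0.02], "hand": 0.87}
    - {"twist": [0, 0, 0], "xyz": [0.8, 0.5, -0.02], "hand": 0.87}
    - {"twist": [0, 0, 0], "xyz": [0.8, 0.5, -0.02], "hand": 0.87}

```text
time_s: 10.48
tcp_pos: [0.6321, -0.0947, 0.0125]
tcp_rot: [0.836, 1.401, -0.838]
force: [-7.9, -3.2, 7.9]
opening: 0.0799
```

```bash
python3 look.py 9
```

```text
t 10.4833 tcp [ 0.6321 -0.0947  0.0125] stage [27.1977 -1.4566] jawang 28.35413436782862 xdir [ 0.0012 -0.0024 -1.    ] F [-7.8677 -3.1795  7.9416] op 0.07987003474006103
8 34.4 25.0 | 12 41.5 38.6 | 16 41.1 38.5 | 20 38.9 36.8 | 24 37.5 35.0 | 45 26.9 25.4 | 50 26.2 24.4 | 55 25.7 24.2 | 60 25.9 23.9 | 65 25.2 23.6 | 70 59.9 46.7 | 75 55.3 34.2 | 80 56.4 42.0 | 85 24.2 22.8 | 88 24.0 22.3 | 
-38 [-12.   19.6] | -20 [-9.3 19.5] | -15 [-9.4  7.9] | 15 [-9.3 19.7] | 20 [-9.3 19.4] | 38 [-11.9  19.7] | 
lip 572 [[-12.2, -28.2], [-10.2, 14.7], [-9.0, 27.4]]
```

View pics/w9.png

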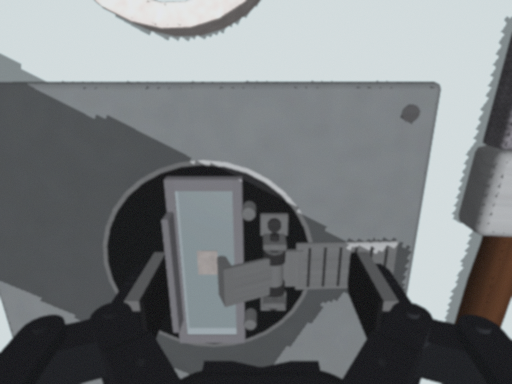

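play_rows:
  plan:
    - {"twist": [0, 0, 0], "xyz": [0.18, 0.1, -0.02], "hand": 0.87}
    - {"twist": [0, 0, 0], "xyz": [0.18, 0.1, -0.02], "hand": 0.87}
    - {"twist": [0, 0, 0], "xyz": [0.18, 0.1, -0.02], "hand": 0.87}
    - {"twist": [0, 0, 0], "xyz": [0.1, 0.05, -0.02], "hand": 0.87}
    - {"twist": [0, 0, 0], "xyz": [-0.1, -0.05, -0.02], "hand": 0.87}
    - {"twist": [0, 0, 0], "xyz": [-0.3, -0.16, -0.02], "hand": 0.87}
    - {"twist": [0, 0, 0], "xyz": [-0.5, -0.27, -0.02], "hand": 0.87}
    - {"twist": [0, 0, 0], "xyz": [-0.5, -0.27, -0.02], "hand": 0.87}

```text
time_s: 11.25
tcp_pos: [0.6276, -0.097, 0.0127]
tcp_rot: [0.837, 1.4, -0.837]
force: [2.5, 1.9, 2.8]
opening: 0.0798
```

```bash
python3 look.py 10
```

```text
t 11.25 tcp [ 0.6276 -0.097   0.0127] stage [22.1738 -1.3516] jawang 28.372092024447085 xdir [ 0.0029 -0.0019 -1.    ] F [2.5482 1.9354 2.8199] op 0.07979519678119883
8 34.5 25.1 | 12 41.4 38.7 | 16 40.6 38.5 | 20 39.1 36.6 | 24 37.5 35.0 | 45 27.0 25.4 | 50 26.0 24.4 | 55 25.5 24.1 | 60 25.4 23.9 | 65 60.0 44.7 | 70 56.9 38.5 | 75 56.7 42.0 | 80 24.7 23.0 | 85 24.5 22.9 | 88 23.8 22.6 | 
-38 [-12.1  19. ] | -20 [-9.5 19.2] | -15 [-9.5  8.5] | 15 [-9.5 19.5] | 20 [-9.5 19.6] | 38 [-12.1  19.3] | 
lip 547 [[-12.4, -27.8], [-10.5, 15.1], [-9.2, 27.6]]
```

play_rows:
  plan:
    - {"twist": [0, 0, 0], "xyz": [0, 0, 0.3], "hand": 0.87}
    - {"twist": [0, 0, 0], "xyz": [0, 0, 0.6], "hand": 0.87}
    - {"twist": [0, 0, 0], "xyz": [0, 0, 0.9], "hand": 0.87}
    - {"twist": [0, 0, 0], "xyz": [0, 0, 1.3], "hand": 0.87}
    - {"twist": [0, 0, 0], "xyz": [0, 0, 1.8], "hand": 0.87}
    - {"twist": [0, 0, 0], "xyz": [0, 0, 2.5], "hand": 0.87}
    - {"twist": [0, 0, 0], "xyz": [0, 0, 4], "hand": 0.87}
    - {"twist": [0, 0, 0], "xyz": [0, 0, 6.5], "hand": 0.87}
    - {"twist": [0, 0, 0], "xyz": [0, 0, 9], "hand": 0.87}
    - {"twist": [0, 0, 0], "xyz": [0, 0, 11], "hand": 0.87}
    - {"twist": [0, 0, 0], "xyz": [0, 0, 11], "hand": 0.87}

```text
time_s: 12.27
tcp_pos: [0.6301, -0.0974, 0.1284]
tcp_rot: [0.838, 1.393, -0.834]
force: [1.1, 0.0, 1.2]
opening: 0.0799
```

```bash
python3 look.py 11; python3 - <<'E'
from m import *
c=cam('scene'); save(c,'s11.png',(100,140,310,300),3.5)
E
```

```text
t 12.2667 tcp [ 0.6301 -0.0974  0.1284] stage [24.169  -2.9247] jawang 28.361244463032257 xdir [ 0.0102 -0.0031 -0.9999] F [1.1231 0.0107 1.1898] op 0.07988363565007339
8 33.1 25.2 | 12 37.4 35.5 | 16 36.6 34.9 | 20 35.7 34.0 | 24 34.8 33.1 | 45 28.9 27.5 | 50 29.1 27.5 | 55 30.0 28.3 | 60 30.2 28.8 | 65 32.2 29.6 | 70 32.3 30.4 | 75 32.8 31.0 | 80 33.6 31.8 | 85 34.2 32.8 | 88 34.2 32.8 | 
-38 [-11.7  19.4] | -20 [-9.4 19.5] | -15 [-9.  19.6] | 15 [-9.3 19.1] | 20 [-9.1 19.1] | 38 [-11.9  19.3] | 
lip 167 [[-12.4, -27.7], [-10.7, 14.1], [-9.3, 27.5]]
```

View pics/w11.png

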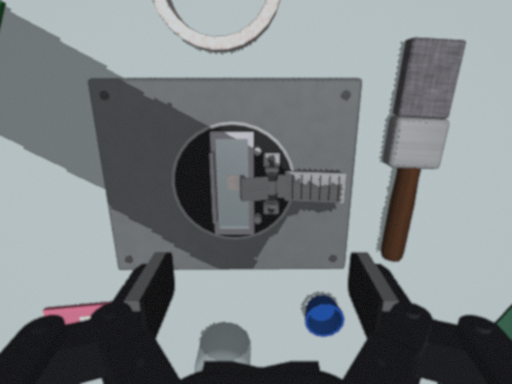

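View pics/s11.png

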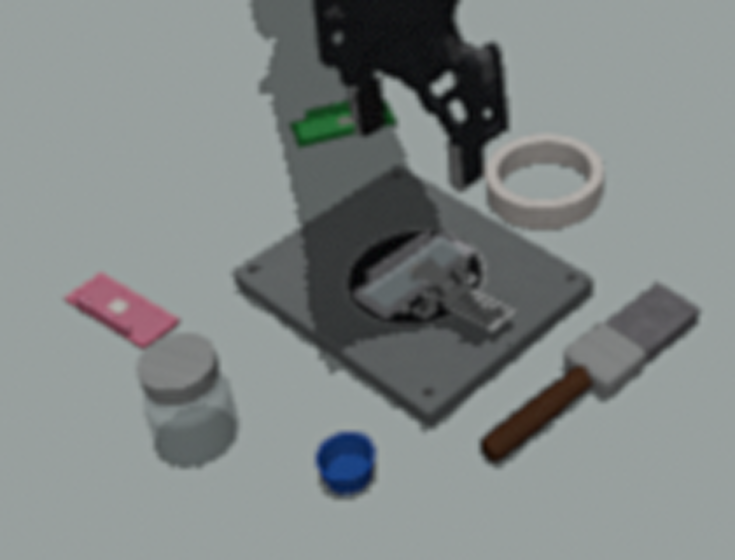

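```bash
python3 -c "
from m import *
info(); print(r.finish_job())"
```

```text
t 12.4167 tcp [ 0.6273 -0.0971  0.1225] stage [21.8157 -1.2299] jawang 28.36606392197019 xdir [ 0.0021 -0.0021 -1.    ] F [-0.3761  0.4217 -0.4271] op 0.07967567397707107
the job is handed in; nothing more can be done
None
```

The carrier is loaded and clamped, and the job was handed in at 12.4 s; no verdict is reported back.

**What I did:** The aluminium carrier started about 10° askew, with its front edge about 50 mm short of the pins. I first pushed it by its lip with both fingertips, which squared it and moved its front edge to 5 mm in front of the shut nose. Then I turned the hand. One fingertip held the thumb pad down while the other pushed the lip until the carrier sat against both pins, at about 8 N. The lip finger backed off 5 mm with the clip still down, and then I lifted the hand straight up.

**Last checks from the wrist depth image:**

| Check | Measured | Required |
|---|---|---|
| Front edge, stage x | about 19.1 to 19.6 mm across its width | 17 to 22.5 mm |
| Squareness | within about 0.01 rad | 0.07 rad |
| Sideways offset | about 0 mm | within 14 mm |
| Clip after release, from the pad's slope | about 0.21 rad | 0.17 to 0.26 rad |
| Clip while loading, from the pad's slope | about 0.39 to 0.42 rad | above 0.25 rad |

- **Hand:** it is well clear, about 12 cm up, with force readings near zero.
- **Surroundings:** in the scene picture the jar, tape roll, brush and cap look where they were at the start.
- **Disagreements:** on the first press the clip went nearly to its stop, at 14 N, so I eased off before pushing. The front edge reads about 0.5 mm short of the nominal 20 mm, which is inside the camera's 2 mm calibration error.

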